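# Stack a thin birdhouse panel and weigh it down

## Robot

A 6-joint arm with a two-finger parallel gripper is mounted at the origin on the work surface. World frame = base frame: x ahead of the robot, y to its left, z up, the work surface at z = 0. Lengths are in m, angles in degrees, forces in N, time in s.
With the tool pointing down it reaches from about 0.325 to 0.85 m from the base axis. Payload 15.5 kg.
Tool frame: the origin (TCP) lies at the very end of the fingers, on their centre line; the grasp point (between the pads) lies arm.grip_depth behind it (arm.grip_depth is the distance from the TCP to the grasp point, in m); z points along the fingers, y is the direction in which the jaws open and shut (so a half turn about z gives the same grasp; the last joint's range is limited). The gripper opens to 91 mm and grips with 3 to 60 N. Pads are 32 mm wide; open, the fingers measure 118 mm over their backs; the gripper's body (76 mm by 178 mm) begins 60 mm behind the grasp point.
Start: joints at [-78.81, 28.281, 77.091, -0, 74.628, -5.472], TCP at [0.179, -0.599, 0.214] pointing down, gripper open.
Joint ranges: [-166.48, 166.48], [-47.26, 123.95], [12.59, 153.08], [-70.14, 250.14], [6.76, 159.57], [-176.63, 176.63]. Speed limits (degrees/s): [108.29, 108.29, 147.25, 172.46, 172.46, 172.46].

## Interface

Orientations are given as a 3x3 rotation matrix whose columns are the frame's x, y, z axes.
In Python, from rig import arm gives the robot as it stands. Calls block until the motion is done:
- arm.move_to(position, orientation): joint-space move of the TCP to a pose.
- arm.move_l(position, orientation=None, feed=0.15): straight line of the TCP; orientation=None keeps the orientation; feed is the mean speed in m/s.
- arm.move_joints(angles): joint-space move.
- arm.grip(opening): finger opening in m; the grip force is fixed at half the most; returns when the fingers have stopped.
- arm.sleep(seconds).
- arm.solve_ik(position, orientation): joint angles nearest the present ones, or None.
- arm.snapshot(name): name is "side" or "top" or "wrist"; returns the picture (384x512x3 uint8, red, green, blue); there is no depth.
- arm.get_calibration(name): a dict with "intrinsics" (3x3 intrinsics, pixels), "k1" (the pictures are not rectified: a ray, as slopes to the right and down, at radius r is drawn at 1 + k1 r^2 times it, then the intrinsics apply), "cam_to_world" (4x4, takes a point from camera to world coordinates). Camera axes: x right, y down, z forward; pixel columns grow to the right and rows downward; lengths in m; the calibration is good to about 2 mm. A picture is of the moment at which its call begins: read the wrist's pose just before it. get_calibration takes no time and is no camera call; for the wrist camera it gives the pose at the moment of the call.
A pose or a line that the arm cannot do raises arm.Unreachable and nothing moves.
- arm.sign_off(): hands the job in, once; it reports no verdict.
Readings, each from a call of its own:
- arm.current_t(): time.
- arm.current_joint_positions(): joint angles.
- arm.current_dq(): joint speeds.
- arm.current_tau(): joint torques, N m.
- arm.current_ee_pos(): TCP position.
- arm.current_tool_rot(): TCP orientation.
- arm.current_force(): force on the tool from outside, world axes, zero at the start.
- arm.current_torque(): the same for the moment, N m.
- arm.current_width(): finger opening in m.
Only numpy, scipy, OpenCV 4.12 (cv2) and the standard library are available. Lean on these libraries where they do the work, as an engineer would, in place of code of your own. Each camera call takes 0.05 s, during which the arm holds its last target. There are 200 camera calls.

## Task

Slide the thin wooden panel along the channel of the dark board until its near end sticks out over the edge, take it by that end and lay it flat across the yellow block, letting go. Take it again by its middle, lay it squarely on the stack in the blue frame with its edges lined up, and then set the steel bar on the middle of it, lengthways. Put the things down without dropping them, and leave everything else where it is.

Things in the scene. Friction and masses are not known exactly. Their poses are not given: they have to be found in the camera images.
- panel_center (a point): Centre of the loose thin pale wooden panel, 140 x 60 x 5 mm (x along its length, y across its width, z its thickness, the point lies half-way up), about 35 g. It starts flat in the board's channel, its long axis along the channel and its near end (its -x end) 25 to 50 mm inside the board's near edge. Gripped across its 60 mm width. It slides when pressed from above and dragged, or when pushed on its far end.
- board_edge (a point): Middle of the near (open) edge of the slide board's top, at the channel floor, 45 mm above the table. The dark board is fixed, 190 mm long (it runs from this point to +x of its axes), 110 mm wide (y), 45 mm high; two red strips 16 mm wide and 8 mm higher than the floor line a 66 mm wide channel along x, open at both ends, so that the panel cannot be taken by its sides while on the board. The panel is slid towards -x and sticks out beyond this edge.
- rest_top (a point): Centre of the top of the fixed yellow block, 60 mm long (x), 34 mm wide (y), top 45 mm above the table. The panel is laid on it lengthways, centred, so its sides overhang and its middle can be taken from above.
- stack_top (a point): Centre of the top of the stack in the fixed blue frame, 46 mm above the table: two glued panels of the same size as the loose one, 140 mm (x) by 60 mm (y), on a dark pedestal 140 x 40 mm; below, a blue base plate 200 x 80 mm, 12 mm thick. Blue end boards 10 mm thick, 60 mm wide, rise at both ends to 106 mm above the table with 152 mm between them along x; the sides (y) are open. A gripper that holds the panel by its end does not fit between the end boards.
- weight_center (a point): Centre (half-way up) of the loose steel bar, 80 mm long (x), 30 mm wide (y), 40 mm high, 0.75 kg, standing on the table. Gripped across its 30 mm width.
- glue_mid (a point): Bystander: middle of a white glue bottle with red cap, 56 mm across, 170 mm high.
- cup_mid (a point): Bystander: middle of a red plastic cup, 70 mm across, 60 mm high.
- engine_mid (a point): Bystander: middle of a wooden toy engine, 50 x 100 mm, 95 mm high.
- disc_mid (a point): Bystander: centre of a flat wooden disc 48 mm across, 12 mm high.
- disc2_mid (a point): Bystander: centre of a flat dark wooden disc 60 mm across, 10 mm high.
- offcut_mid (a point): Bystander: centre of a pale wood offcut 60 x 130 mm, 30 mm high.
- screwdriver_grip (a point): Bystander: grip of a screwdriver with green handle lying on the table in front of the robot.
Things that resemble listed ones, but are neither listed nor needed, are in the scene too. What is meant by the part that bears panel_center is not orange or purple, and is the larger of those in its own colour.

How it is judged:
By the outcome, as a careful person would: the job done as asked, in the order asked, and still so for the second after the job is handed in, with the robot touching nothing.
It also fails if it takes over 72 s, if anything falls off the work surface, if the arm or the gripper's body presses on something with over 40 N, if the wrist force passes 120 N, or if a joint passes its speed limit or range.

## Working session

There is one attempt and no reset: what is moved stays moved. The work goes in short steps, each a Python script; the robot and the scene stay as the last script left them, time stands still between calls to the robot, and variables do not carry over. Pictures are saved under pics/ and viewed, about 8 in all and at most 12, crops included, and the job is handed in when it is done.

```bash
ls; mkdir -p pics; python3 - <<'E'
from rig import arm
import cv2,numpy as np
for n in ["top","side"]:
    im=arm.snapshot(n); cv2.imwrite(f"pics/{n}0.png",im[:,:,::-1])
    c=arm.get_calibration(n); print(n,np.round(c["intrinsics"],1).tolist(),c["k1"],np.round(c["cam_to_world"],3).tolist())
print(arm.grip_depth,arm.current_t(),np.round(arm.current_tool_rot(),3).tolist())
c=arm.get_calibration("wrist");print(np.round(c["cam_to_world"],3).tolist(),c["intrinsics"])
a=cv2.imread("pics/top0.png");cv2.imwrite("pics/top0b.png",cv2.resize(a,(800,600),interpolation=cv2.INTER_CUBIC))
E
```

```text
pics
top [[386.2, 0.0, 262.3], [0.0, 386.2, 192.0], [0.0, 0.0, 1.0]] -0.051380571261371466 [[0.029, -0.992, 0.125, 0.394], [-1.0, -0.03, -0.007, -0.067], [0.011, -0.125, -0.992, 1.188], [0.0, 0.0, 0.0, 1.0]]
side [[390.3, 0.0, 265.2], [0.0, 390.3, 187.6], [0.0, 0.0, 1.0]] 0.03190382367851603 [[-0.918, -0.241, 0.314, 0.242], [-0.396, 0.522, -0.756, 0.684], [0.018, -0.818, -0.574, 0.654], [0.0, 0.0, 0.0, 1.0]]
0.0188 0.1 [[0.958, 0.287, -0.0], [0.287, -0.958, 0.001], [0.0, -0.001, -1.0]]
[[0.287, -0.922, -0.261, 0.253], [-0.958, -0.276, -0.078, -0.577], [-0.0, 0.272, -0.962, 0.385], [0.0, 0.0, 0.0, 1.0]] [[303.59227319   0.         263.48090957]
 [  0.         303.59227319 193.83460356]
 [  0.           0.           1.        ]]
```

View pics/top0b.png

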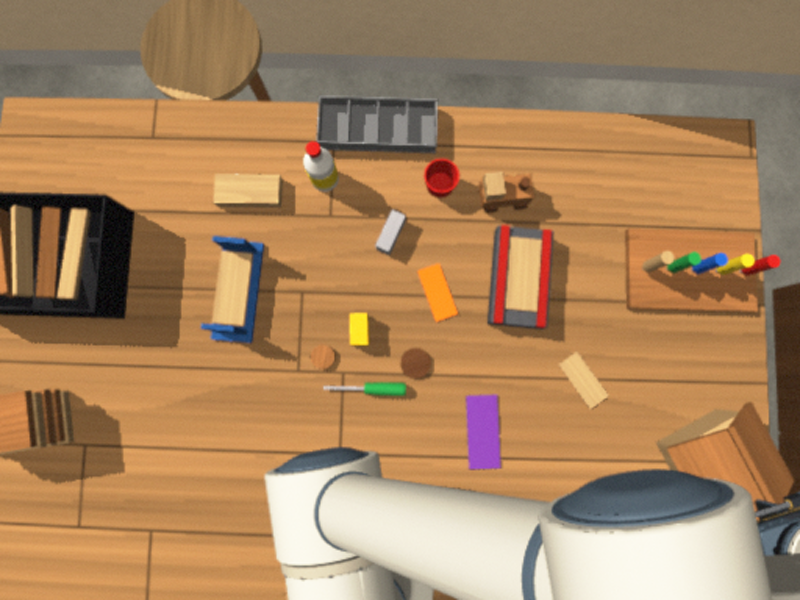

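View pics/side0.png

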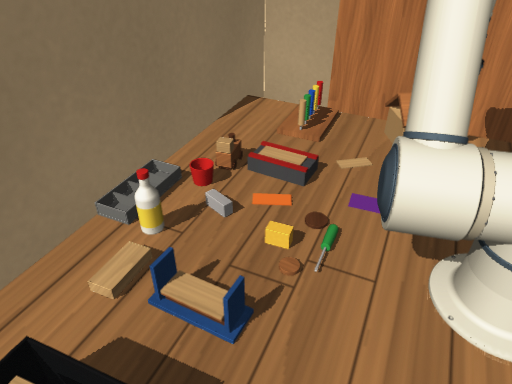

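Board at about (520,276) in the enlarged top view, with the panel in its channel and the open near edge at the bottom. Yellow block (359,329), stack (233,290), steel bar (391,231). Coarse positions next, then closer wrist shots.

```bash
cat > h.py <<'E'
from rig import arm
import cv2,numpy as np,json
def unproj(c,px,z):
    K=c["intrinsics"];T=c["cam_to_world"]
    p=cv2.undistortPoints(np.array(px,float).reshape(-1,1,2),K,np.array([c["k1"],0,0,0,0.])).reshape(-1,2)
    d=np.c_[p,np.ones(len(p))]@T[:3,:3].T; o=T[:3,3]
    return (o+d*((z-o[2])/d[:,2])[:,None])[:,:2]
def proj(c,P):
    T=np.linalg.inv(c["cam_to_world"]); r=cv2.Rodrigues(T[:3,:3])[0]
    return cv2.projectPoints(np.array(P,float).reshape(-1,1,3),r,T[:3,3],c["intrinsics"],np.array([c["k1"],0,0,0,0.]))[0].reshape(-1,2)
def down(yaw):  # tool x axis at world yaw (deg), tool pointing down
    a=np.radians(yaw);c,s=np.cos(a),np.sin(a)
    return np.array([[c,s,0],[s,-c,0],[0,0,-1.]])
def shot(name,out):
    c=arm.get_calibration(name);im=arm.snapshot(name)
    cv2.imwrite(f"pics/{out}.png",cv2.resize(im[:,:,::-1],(800,600),interpolation=cv2.INTER_CUBIC))
    json.dump({k:np.array(v).tolist() for k,v in c.items()},open(f"pics/{out}.json","w"))
    return c
def cal(out): return {k:np.array(v) for k,v in json.load(open(f"pics/{out}.json")).items()}
E
python3 - <<'E'
from h import *
c=arm.get_calibration("top")
def u(n,pts,z): print(n,np.round(unproj(c,np.array(pts)*.64,z),3).tolist())
u("panel",[(512,237),(540,238),(536,313),(507,312)],.05)
u("board",[(497,320),(543,322)],.045)
u("rest",[(350,314),(367,314),(368,338),(350,338)],.045)
u("stack",[(222,248),(254,250),(245,327),(214,325)],.046)
u("bar",[(391,209),(405,213),(389,248),(377,244)],.04)
u("glue",[(314,150)],.17)
u("cup,eng",[(441,177),(505,190)],.06)
for n,p in dict(b=(.50,-.23),s=(.5,.2)).items():
  for y in (0,90,180,-90): print(n,y,arm.solve_ik([p[0],p[1],.3],down(y)))
E
```

```text
panel [[0.666, -0.269], [0.666, -0.324], [0.52, -0.316], [0.52, -0.261]]
board [[0.505, -0.243], [0.503, -0.331]]
rest [[0.508, 0.038], [0.509, 0.005], [0.463, 0.002], [0.462, 0.036]]
stack [[0.628, 0.29], [0.626, 0.228], [0.477, 0.236], [0.479, 0.296]]
bar [[0.717, -0.033], [0.71, -0.061], [0.639, -0.032], [0.646, -0.009]]
glue [[0.783, 0.102]]
cup,eng [[0.778, -0.129], [0.756, -0.253]]
b 0 [-3.09193000e+01  1.79172852e+01  8.03257346e+01 -2.54444375e-14
  8.17569802e+01  5.90807000e+01]
b 90 [-3.09193000e+01  1.79172852e+01  8.03257346e+01 -2.54444375e-14
  8.17569802e+01 -3.09193000e+01]
b 180 [-3.09193000e+01  1.79172852e+01  8.03257346e+01 -2.54444375e-14
  8.17569802e+01 -1.20919300e+02]
b -90 [-3.09193000e+01  1.79172852e+01  8.03257346e+01 -2.54444375e-14
  8.17569802e+01  1.49080700e+02]
s 0 [ 1.54472150e+01  1.68743776e+01  8.18816091e+01 -2.54444375e-14
  8.12440133e+01  1.05447215e+02]
s 90 [ 1.54472150e+01  1.68743776e+01  8.18816091e+01 -2.54444375e-14
  8.12440133e+01  1.54472150e+01]
s 180 [ 1.54472150e+01  1.68743776e+01  8.18816091e+01 -2.54444375e-14
  8.12440133e+01 -7.45527850e+01]
s -90 [ 1.54472150e+01  1.68743776e+01  8.18816091e+01 -2.54444375e-14
  8.12440133e+01 -1.64552785e+02]
```

```bash
python3 - <<'E'
from h import *
arm.move_to([.57,-.21,.27],down(0)); shot("wrist","w1"); print(arm.current_t(),arm.current_ee_pos())
E
```

```text
2.15 [ 0.56968545 -0.21082824  0.26988756]
```

View pics/w1.png

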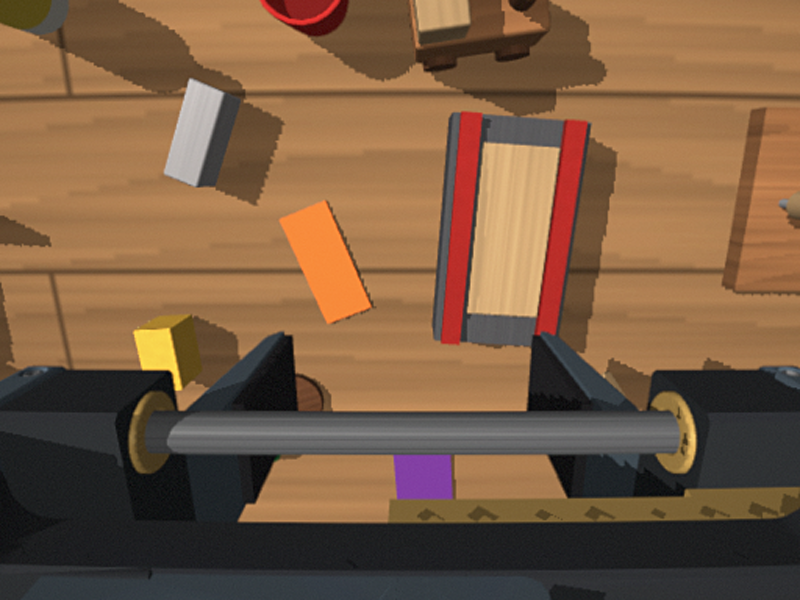

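Panel corners at (482,142), (560,146), (538,318) and (467,313). The red strips run from the top (461..590,115) to the bottom (441..558,342). Bar top is around (205,130), block at (165,345). Next I fit rectangles of known size.

```bash
cat >> h.py <<'E'
from scipy.optimize import least_squares
def fit(c,px,model,z,x0,s=.64):
    """pose (x,y,yawdeg) of model points (n,2) at height z whose pixels are px"""
    W=unproj(c,np.array(px)*s if s!=1 else px,z);m=np.array(model,float)
    def tr(p):
        a=np.radians(p[2]);R=np.array([[np.cos(a),-np.sin(a)],[np.sin(a),np.cos(a)]]);return m@R.T+p[:2]
    r=least_squares(lambda p:(tr(p)-W).ravel(),x0,x_scale=[.01,.01,5])
    return r.x,(tr(r.x)-W)*1000
def box(l,w): return [(l/2,w/2),(l/2,-w/2),(-l/2,-w/2),(-l/2,w/2)]
def masks(im):
    h=cv2.cvtColor(im,cv2.COLOR_RGB2HSV).astype(int);return h[...,0],h[...,1],h[...,2]
E
python3 - <<'E'
from h import *
c=cal("w1")
def pr(n,r): print(n,np.round(r[0],4),np.round(r[1],1).tolist())
pr("panel",fit(c,[(482,142),(560,146),(538,318),(467,313)],box(.14,.06),.05,[.59,-.29,0]))
pr("board strips",fit(c,[(461,112),(590,122),(556,338),(441,342)],[(.19,.049),(.19,-.049),(0,-.049),(0,.049)],.053,[.5,-.29,0]))
pr("bar",fit(c,[(192,79),(239,95),(204,187),(164,175)],box(.08,.03),.04,[.68,-.03,-20]))
print(unproj(c,np.array([(136,330),(172,325),(178,388),(142,388)])*.64,.045))
# overlay
im=cv2.imread("pics/w1.png"); cv2.imwrite("pics/w1c.png",cv2.resize(im[90:370,120:620],(800,448)))
E
```

```text
panel [ 0.5949 -0.294  -3.1187] [[-0.5, -0.9], [-1.0, 0.9], [1.4, 1.0], [0.1, -0.9]]
board strips [ 0.4992 -0.2881 -3.2378] [[3.0, -0.3], [4.2, 2.0], [-8.1, 0.4], [0.9, -2.0]]
bar [  0.6736  -0.0406 -24.1422] [[0.6, -3.9], [0.5, 4.9], [-1.7, 1.9], [0.6, -3.0]]
[[0.50932563 0.03416484]
 [0.51404912 0.00080264]
 [0.45282331 0.00393999]
 [0.45262156 0.03785977]]
```

View pics/w1c.png

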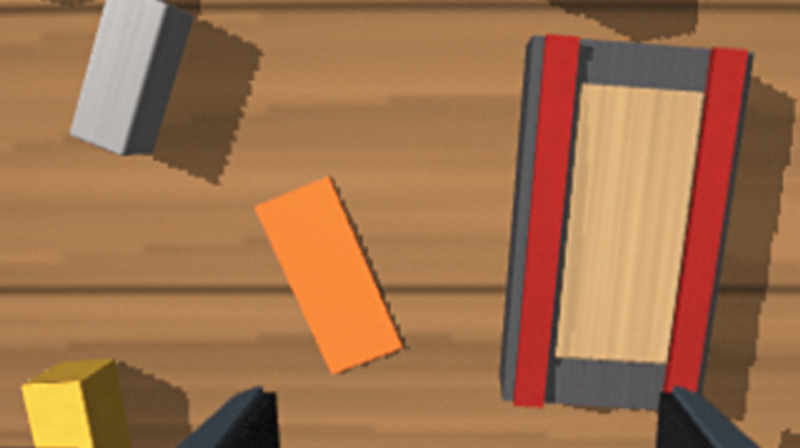

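```bash
python3 - <<'E'
from h import *
c=cal("w1")
P=np.array([(515,405),(543,407),(541,35),(580,36),(712,48),(752,52)])*.625+[120,90]
r=fit(c,P,[(0,.049),(0,.033),(.19,.049),(.19,.033),(.19,-.033),(.19,-.049)],.053,[.5,-.29,0]);print(r)
q=fit(c,np.array([(582,84),(705,92),(667,363),(556,356)])*.625+[120,90],box(.14,.06),.05,[.59,-.29,0]);print(q)
b=r[0];yaw=(b[2]+q[0][2])/2;a=np.radians(yaw);u=np.array([np.cos(a),np.sin(a)]);v=np.array([-u[1],u[0]])
print("yaw",yaw,"panel in board frame",(q[0][:2]-b[:2])@u,(q[0][:2]-b[:2])@v)
R=down(yaw)
far=q[0][:2]+u*.07
p=far+u*.021
arm.grip(0.0)
arm.move_to([*p,.10],R); arm.move_l([*p,.053],feed=.15)
f0=arm.current_force(); print("f0",np.round(f0,2))
z=.053
while z>.042:
    z-=.001; arm.move_l([*p,z],feed=.05); f=arm.current_force()-f0
    if abs(f[2])>2.5: break
print("touch z",z,arm.current_ee_pos(),np.round(f,2),arm.current_t(),arm.current_width())
shot("wrist","w2")
E
```

```text
(array([ 0.49616468, -0.28618866, -3.7309982 ]), array([[-0.67052782,  0.66020407],
       [-0.52673357, -0.01469976],
       [ 0.21200032, -2.26947383],
       [-0.42619376,  0.50168936],
       [ 0.38969026, -1.27962323],
       [ 1.02175636,  2.40190304]]))
(array([ 0.59484436, -0.29437547, -3.61966494]), array([[ 0.12576446, -0.5175531 ],
       [-0.16426693,  0.54955337],
       [ 0.14276763,  0.19980687],
       [-0.10426516, -0.23180713]]))
yaw -3.675331569721643 panel in board frame 0.09900152783755674 -0.001844339550565998
f0 [ 0.47 -0.57  0.66]
touch z 0.04499999999999999 [ 0.68578746 -0.30029059  0.04532513] [-2.54  1.23  3.5 ] 6.8833 0.0007738173794697648
```

View pics/w2.png

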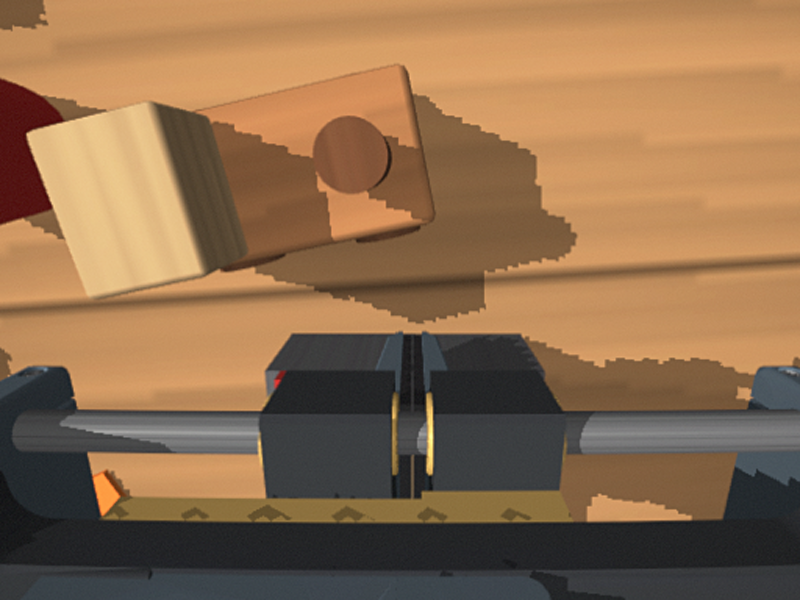

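The wrist picture shows the closed fingers behind the panel's far end, clear of the engine. Floor touch at z=0.0453 agrees with the given 45 mm. Now push.

```bash
cat >> h.py <<'E'
YAW=-3.675
U=np.array([np.cos(np.radians(YAW)),np.sin(np.radians(YAW))]);V=np.array([-U[1],U[0]])
E0=np.array([.49616,-.28619])
def B(s,t=0): return E0+U*s+V*t
E
python3 - <<'E'
from h import *
R=down(YAW)
arm.move_l([*B(.190),.0463],R,feed=.05)
for s in (.165,.135,.104):
    arm.move_l([*B(s,-.001),.0463],feed=.06); print(np.round(arm.current_ee_pos(),4),np.round(arm.current_force(),2))
arm.move_l([*B(.110),.0463],feed=.1)
arm.move_l([*B(.110),.12],feed=.25)
arm.grip(.088)
arm.move_to([*B(.035,.0),.19],R); shot("wrist","w3"); print(arm.current_t(),arm.current_ee_pos())
E
```

```text
[ 0.6608 -0.2979  0.0464] [ 0.91  0.36 -0.58]
[ 0.631  -0.2959  0.0464] [-0.1   0.31  0.92]
[ 0.5999 -0.294   0.0464] [ 0.82 -0.03 -0.46]
11.65 [ 0.53132533 -0.28850455  0.18987514]
```

View pics/w3.png

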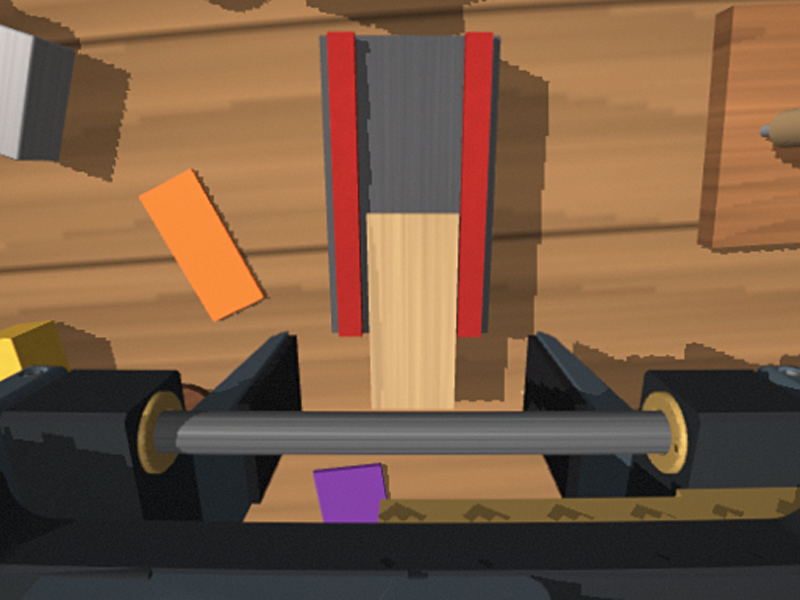

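The panel now sticks out below the board: far end (367..460,212), near end (372..455,409). The strips end at row 336.

```bash
python3 - <<'E'
from h import *
c=cal("w3")
r,e=fit(c,[(338,336),(363,336),(458,336),(482,336),(327,32),(355,32),(466,32),(493,32)],[(0,.049),(0,.033),(0,-.033),(0,-.049),(.19,.049),(.19,.033),(.19,-.033),(.19,-.049)],.053,[.5,-.29,0]);print(r,np.round(e,1).tolist())
q,e=fit(c,[(367,212),(460,213),(455,409),(372,409)],box(.14,.06),.05,[.51,-.29,-3]);print(q,np.round(e,1).tolist())
d=q[:2]-r[:2];print(d@U,d@V, "near end", q[:2]-.07*U)
from h import *
for p in ([.48,.02],):
  for y in (-3,87,177): print(y,arm.solve_ik([.43,.02,.1],down(y)))
E
```

```text
[ 0.4966393  -0.28641305 -3.7378101 ] [[-0.3, -0.9], [-0.2, 0.4], [-0.3, -0.0], [-0.2, 0.6], [0.3, -0.0], [0.4, 0.5], [0.3, -0.2], [0.2, -0.3]]
[ 0.50985821 -0.28951268 -3.70372634] [[-1.1, -0.2], [-0.4, 0.1], [0.8, 0.3], [0.7, -0.3]]
0.01339040008289579 -0.002245966559961425 near end [ 0.44000215 -0.2850259 ]
-3 [-5.29545111e+00  2.30689327e+01  1.11279654e+02 -2.54444375e-14
  4.56514135e+01  8.77045489e+01]
87 [-5.29545111e+00  2.30689327e+01  1.11279654e+02 -2.54444375e-14
  4.56514135e+01 -2.29545111e+00]
177 [-5.29545111e+00  2.30689327e+01  1.11279654e+02 -2.54444375e-14
  4.56514135e+01 -9.22954511e+01]
```

```bash
python3 - <<'E'
from h import *
arm.move_to([.50,.12,.30],down(0)); shot("wrist","w4"); print(arm.current_t())
E
```

```text
13.2667
```

View pics/w4.png

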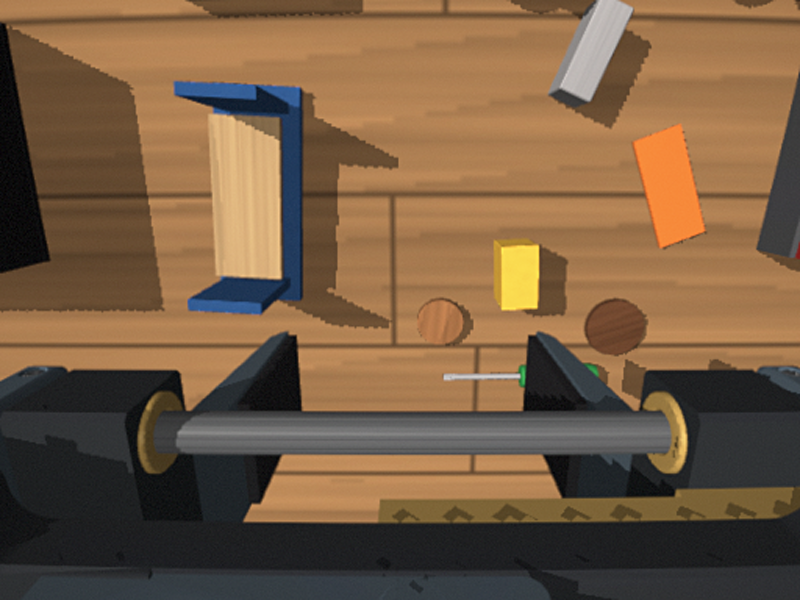

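Stack top spans about (208..282,113..279). The block's top face is about (497..540,243..310) and the bar about (550..632,0..108). I'll enlarge these for exact corners.

```bash
python3 - <<'E'
import cv2,numpy as np
im=cv2.imread("pics/w4.png")
a=cv2.resize(im[75:325,165:315],(360,600),interpolation=cv2.INTER_CUBIC)   # 2.4x
b=cv2.resize(im[230:320,480:590],(440,360)) [:300] # 4x -> rows 230..305
b=cv2.resize(im[232:317,480:590],(388,300)) 
b=cv2.resize(im[235:315,480:590],(412,300)) # 3.75x
d=cv2.resize(im[0:110,540:650],(300,300)) # 2.727x
e=np.zeros((300,412,3),np.uint8); e[:,:300]=d
cv2.imwrite("pics/m4.png",np.hstack([a,np.vstack([b,e])]))
E
```

```text
(no output)
```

View pics/m4.png

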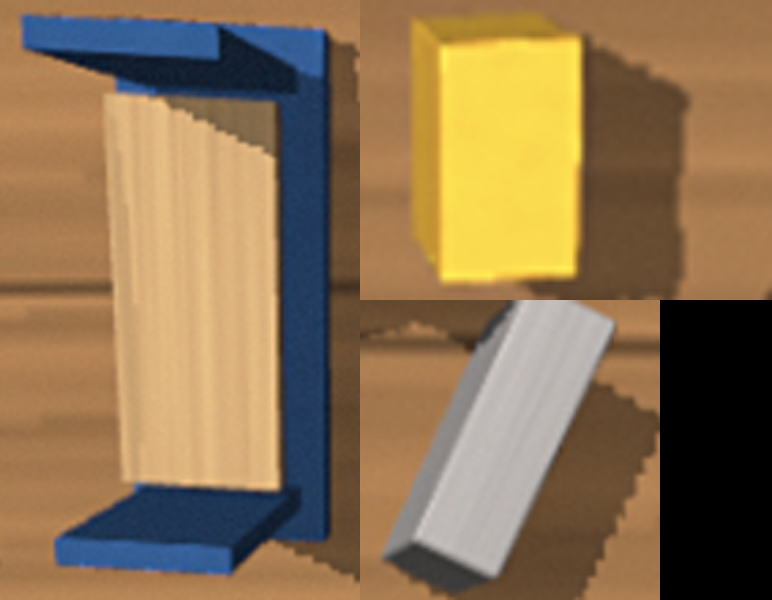

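```bash
python3 - <<'E'
from h import *
c=cal("w4")
def pr(n,r): print(n,np.round(r[0],4),np.round(r[1],1).tolist())
S=np.array([(104,95),(279,102),(280,490),(123,483)])/2.4+[165,75]
pr("stack",fit(c,S,box(.14,.06),.046,[.55,.26,3])); 
W=unproj(c,S*.64,.046); print("widths",np.linalg.norm(W-np.roll(W,-1,0),axis=1))
Rr=np.array([(82,42),(222,38),(217,276),(81,280)])/3.75+[480,235]
pr("rest",fit(c,Rr,box(.06,.034),.045,[.48,.02,0]))
Bq=np.array([(54,241),(136,277),(253,23)])/2.727+[540,0]
pr("bar",fit(c,Bq,[(-.04,.015),(-.04,-.015),(.04,-.015)],.04,[.68,-.04,-20]))
# blue end boards tops z=.106: inner edges (far board near-side edge, near board far-side edge)
im=cv2.imread("pics/w4.png")
t=cal("top") if 0 else None
Q=np.array([(22,48),(218,60),(57,540),(232,547)])/2.4+[165,75]
print("frame tops",unproj(c,Q*.64,.106))
E
```

```text
stack [ 0.5508  0.2635 -3.5174] [[0.3, -0.8], [-0.4, 1.1], [-0.4, 0.1], [0.4, -0.4]]
widths [0.06185112 0.14013965 0.06044397 0.14007551]
rest [0.4801 0.0184 2.5149] [[-0.2, -0.1], [0.3, -0.2], [0.2, 0.2], [-0.3, 0.1]]
bar [  0.6745  -0.0346 -21.6723] [[-0.2, 1.0], [-1.0, -0.3], [1.3, -0.7]]
frame tops [[0.62938616 0.289257  ]
 [0.62530372 0.23025801]
 [0.47623629 0.29740347]
 [0.47373965 0.23858926]]
```

```bash
python3 - <<'E'
from h import *
c=cal("w4");print(unproj(c,np.array([(520,364),(600,366),(520,386),(445,376),(615,326),(440,320)])*.64,.02))
R=down(-3.70);g=np.array([.50986,-.28951])-.043*U
D=.013
arm.grip(.088)
arm.move_to([*g,.13],R); arm.move_l([*g,.0475-D],feed=.2)
f0=arm.current_force(); arm.grip(.050); print("w",arm.current_width(),np.round(arm.current_force()-f0,1))
arm.move_l([*g,.12],feed=.15); print(arm.current_width(),arm.current_t())
shot("side","s5")
E
```

```text
[[ 0.38385381  0.00700518]
 [ 0.38127834 -0.07621628]
 [ 0.35907545  0.00542234]
 [ 0.37065551  0.08388888]
 [ 0.42481349 -0.08670246]
 [ 0.43147119  0.09002885]]
w 0.059488141316534 [0.4 3.1 4.4]
0.05958746984922404 17.0
```

View pics/s5.png

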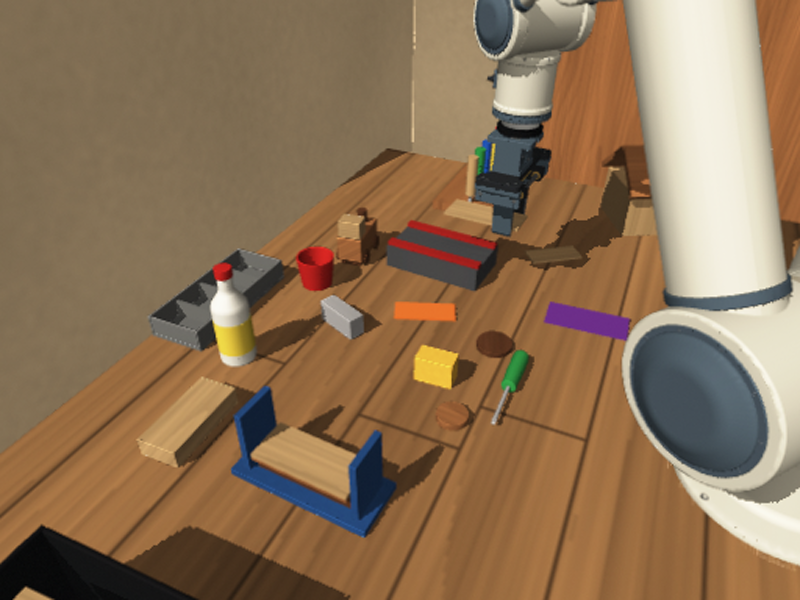

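The side view shows the panel held level at about (470,212), clear of the board. The screwdriver and discs clear the placing pose. Now lay it on the block.

```bash
python3 - <<'E'
from h import *
a=np.radians(2.5);u=np.array([np.cos(a),np.sin(a)])
g=np.array([.4801,.0184])-.043*u; D=.013;R=down(2.5)
arm.move_to([*g,.115],R); arm.move_l([*g,.0475-D+.004],feed=.12); arm.sleep(.2)
f0=arm.current_force();z=.0475-D+.004
while z>.0475-D-.0022:
    z-=.001;arm.move_l([*g,z],feed=.04);f=arm.current_force()-f0;print(round(z,4),np.round(f,2))
    if f[2]>2: break
arm.grip(.074); arm.sleep(.1)
arm.move_l([*g,.16],feed=.25)
arm.move_to([.44,.04,.24],down(2.5)); c=shot("wrist","w6"); print(arm.current_t())
E
```

```text
0.0375 [0.25 0.14 0.18]
0.0365 [0.28 1.   0.29]
0.0355 [ 0.56  0.33 -0.11]
0.0345 [-0.68  2.15  9.98]
21.875
```

View pics/w6.png

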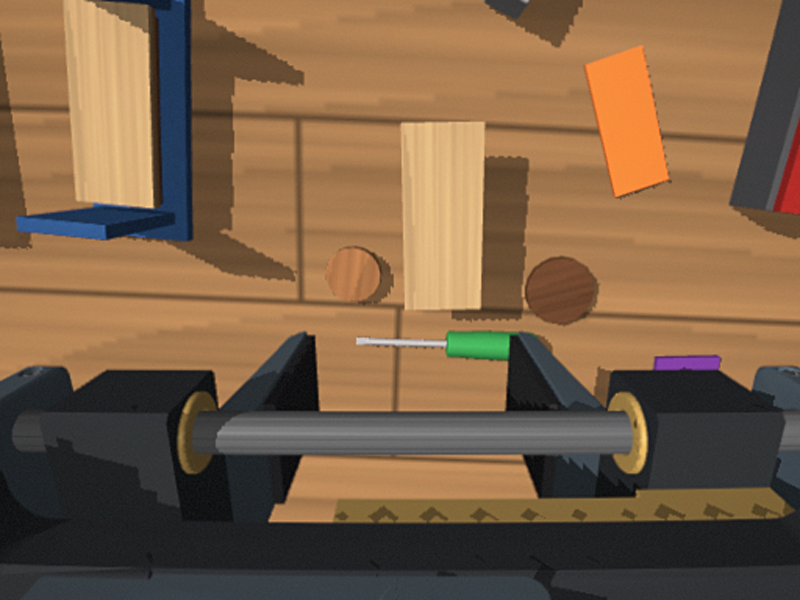

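The panel lies flat on the block with corners (402,123), (484,122), (482,309) and (404,310), and nothing else was disturbed. Next: grasp it by the middle and carry it to the stack.

```bash
python3 - <<'E'
from h import *
c=cal("w6")
q,e=fit(c,[(402,123),(484,122),(482,309),(404,310)],box(.14,.06),.05,[.48,.018,2]);print(q,np.round(e,1).tolist())
# stack seen again: near corners, top face
W=unproj(c,np.array([(157,207),(78,200)])*.64,.046);print("stack near corners",W, "expected",
 np.array([.551,.2635])+np.array([(-.07,-.03),(-.07,.03)])@np.array([[np.cos(.06),-np.sin(.06)],[np.sin(.06),np.cos(.06)]]))
D=.013;yaw=q[2];g=q[:2]
arm.grip(.084)
arm.move_to([*g,.11],down(yaw)); arm.move_l([*g,.0475-D],feed=.2)
f0=arm.current_force(); arm.grip(.05); print("w",arm.current_width(),np.round(arm.current_force()-f0,1))
arm.move_l([*g,.14],feed=.2)
T=np.array([.551,.2635]);ty=-3.4
arm.move_to([*T,.17],down(ty)); shot("wrist","w7"); print(arm.current_t(),arm.current_width())
E
```

```text
[0.47990175 0.01747862 3.49300704] [[-0.1, 0.6], [0.2, -0.6], [-0.0, 1.0], [-0.1, -0.9]]
stack near corners [[0.48074888 0.23578777]
 [0.48384544 0.29704153]] expected [[0.47932704 0.23775146]
 [0.48292488 0.2976435 ]]
w 0.05970143143761169 [-1.4 -0.5 12.6]
25.625 0.059900740014407386
```

View pics/w7.png

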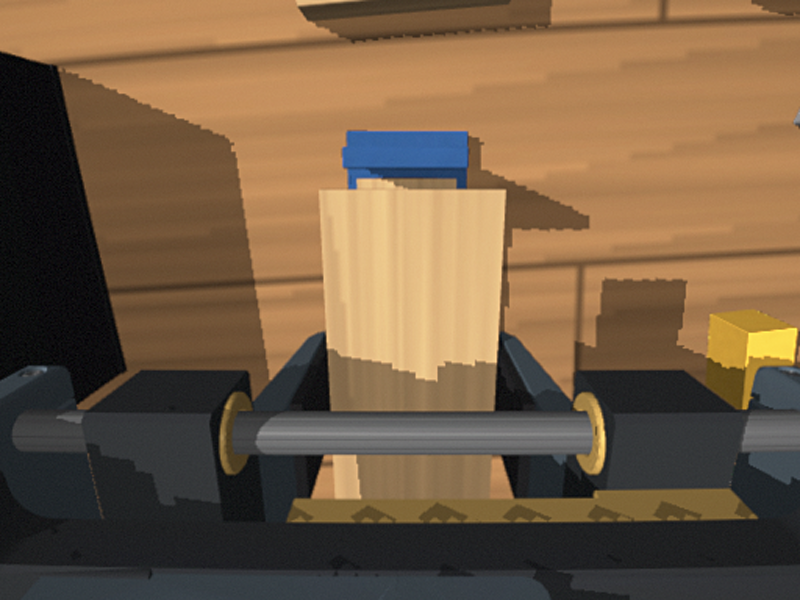

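The panel is held level over the stack: far edge (320..506,190). Behind it are the frame's far board (344..468,131..168) and the stack's far edge (357..457,178).

```bash
python3 - <<'E'
from h import *
c=cal("w7");print(arm.current_ee_pos(),arm.current_tool_rot()[:2,0])
def rel(px,z):
    W=unproj(c,np.array(px)*.64,z); a=np.radians(-3.4);u=np.array([np.cos(a),np.sin(a)]);v=np.array([-u[1],u[0]])
    d=W-np.array([.551,.2635]);return np.round(np.c_[d@u,d@v]*1000,1).tolist()
print("panel far corners",rel([(320,190),(506,190)],.1855),"side pts",rel([(328,350),(500,350)],.1855))
print("far board top inner/outer",rel([(343,168),(468,167),(347,131),(468,131)],.106))
print("stack far edge",rel([(357,178),(457,178)],.046))
E
```

```text
[0.55069677 0.26198047 0.16933572] [ 0.99818713 -0.06017439]
panel far corners [[69.9, 27.3], [69.9, -31.9]] side pts [[15.5, 27.3], [15.4, -32.7]]
far board top inner/outer [[76.7, 30.6], [77.1, -28.9], [93.4, 28.2], [93.4, -28.4]]
stack far edge [[70.9, 30.7], [70.9, -29.4]]
```

```bash
python3 - <<'E'
from h import *
D=.013;T=np.array([.5518,.2640]);R=down(-3.4)
arm.move_l([*T,.10],R,feed=.15); arm.move_l([*T,.0485-D+.004],feed=.08); arm.sleep(.3)
print(arm.current_ee_pos())
f0=arm.current_force();z=.0485-D+.004
while z>.0485-D-.0025:
    z-=.001;arm.move_l([*T,z],feed=.04);f=arm.current_force()-f0;print(round(z,4),np.round(f,2))
    if f[2]>2: break
arm.grip(.076); arm.sleep(.1)
arm.move_l([*T,.15],feed=.25)
arm.move_to([.62,.0,.24],down(-22)); c=shot("wrist","w8"); shot("side","s8")
print(arm.current_t(),arm.current_ee_pos())
P=[[.6745,-.0346,.04],[.5518,.264,.051]];print(proj(c,P)/.64,proj(cal("s8"),P)/.64)
a=cv2.imread("pics/w8.png");b=cv2.imread("pics/s8.png")
p=proj(c,P)[0]/.64;p2=proj(cal("s8"),P)[1]/.64
cr=lambda im,p,h:cv2.resize(im[max(0,int(p[1])-h):max(0,int(p[1])-h)+2*h,max(0,int(p[0])-h):max(0,int(p[0])-h)+2*h],(400,400),interpolation=cv2.INTER_CUBIC)
print([max(0,int(v)-100) for v in p],[max(0,int(v)-90) for v in p2])
cv2.imwrite("pics/m8.png",np.hstack([cr(a,p,100),cr(b,p2,90)]))
E
```

```text
[0.55309237 0.26549356 0.03989228]
0.0385 [-2.21 -2.42  6.91]
30.0667 [0.61959058 0.0014757  0.23929427]
[[427.0797718  185.82374279]
 [161.13248236 452.28227273]] [[341.01572057 306.92334559]
 [310.30136524 453.6624955 ]]
[327, 85] [220, 363]
```

View pics/m8.png

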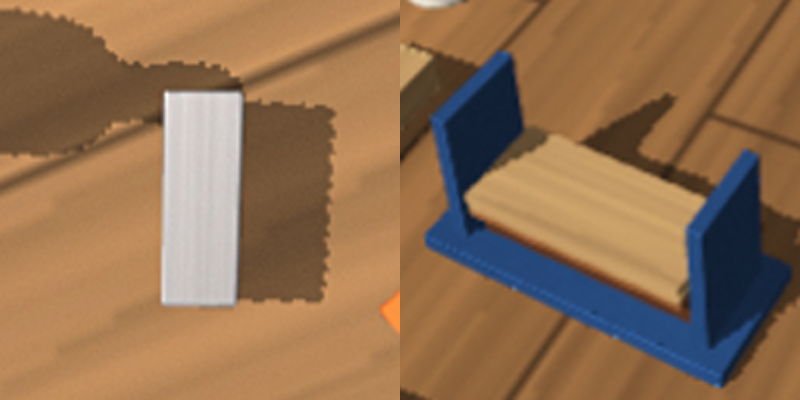

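Left half: the bar's top face is at (164,91)-(242,93)-(238,304)-(162,303). Right half: the panel lies flat on the stack inside the frame. Touch came about 3 mm early and the pose read about 1.5 mm off. I've used all 12 views, so I'll check the placing numerically with an overhead mask.

```bash
cat >> h.py <<'E'
def rectify(c,im,ctr,yaw,z,lx=.2,ly=.12,res=.0005):
    """ortho view of plane z: rows = +x down to -x, cols = +y to -y (object frame)"""
    a=np.radians(yaw);u=np.array([np.cos(a),np.sin(a)]);v=np.array([-u[1],u[0]])
    X=np.arange(lx/2,-lx/2,-res);Y=np.arange(ly/2,-ly/2,-res)
    g=np.array(ctr)+X[:,None,None]*u+Y[None,:,None]*v
    m=proj(c,np.concatenate([g,np.full(g.shape[:2]+(1,),z)],-1).reshape(-1,3)).astype(np.float32).reshape(g.shape)
    return cv2.remap(im,m[...,0],m[...,1],cv2.INTER_LINEAR),X,Y
E
python3 - <<'E'
from h import *
q,e=fit(cal("w8"),np.array([(164,91),(242,93),(238,304),(162,303)])/2+[327,85],box(.08,.03),.04,[.6745,-.0346,-22]);print("bar",q,np.round(e,1).tolist())
arm.move_to([.51,.264,.25],down(-3.4)); arm.sleep(.3)
c=shot("wrist","w9"); im=arm.snapshot("wrist"); np.save("pics/w9.npy",im); print(arm.current_t(),arm.current_ee_pos())
O,X,Y=rectify(c,im,(.5515,.2638),-3.4,.051)
cv2.imwrite("pics/o9.png",O[:,:,::-1])
r,b=O[...,0].astype(int),O[...,2].astype(int)
m=(r>b+15)
X=X*1000;Y=Y*1000
for x in (65,55,40,25,10,-10,-25,-40,-55,-65):
    i=np.argmin(abs(X-x));k=np.where(m[i])[0];s=O[i].astype(int)
    # contiguous run around centre
    j=len(Y)//2;l=j
    while l>0 and m[i,l-1]: l-=1
    h=j
    while h<len(Y)-1 and m[i,h+1]: h+=1
    print("x",x,"y+",round(Y[l],1),"y-",round(Y[h],1))
for y in (25,15,5,-5,-15,-25):
    j=np.argmin(abs(Y-y));i=len(X)//2;l=h=i
    while l>0 and m[l-1,j]: l-=1
    while h<len(X)-1 and m[h+1,j]: h+=1
    print("y",y,"x+",round(X[l],1),"x-",round(X[h],1))
i=np.argmin(abs(X-20)); print("profile y+ edge",[(round(Y[j],1),O[i,j].tolist()) for j in range(50,76,3)]); print("y- edge",[(round(Y[j],1),O[i,j].tolist()) for j in range(168,200,3)])
E
```

```text
bar [  0.67467728  -0.03521072 -22.34179659] [[0.8, 0.3], [0.8, -1.0], [-0.8, 0.2], [-0.8, 0.6]]
31.5667 [0.51025074 0.26362718 0.2499694 ]
x 65 y+ 30.5 y- -29.0
x 55 y+ 30.5 y- -29.5
x 40 y+ 30.5 y- -29.5
x 25 y+ 30.5 y- -29.5
x 10 y+ 30.5 y- -29.5
x -10 y+ 30.0 y- -29.5
x -25 y+ 30.5 y- -29.5
x -40 y+ 30.5 y- -29.5
x -55 y+ 30.5 y- -29.5
x -65 y+ 30.0 y- -29.5
y 25 x+ 72.0 x- -68.5
y 15 x+ 71.5 x- -68.5
y 5 x+ 72.0 x- -69.0
y -5 x+ 72.0 x- -69.0
y -15 x+ 71.5 x- -69.0
y -25 x+ 72.0 x- -69.0
profile y+ edge [(np.float64(35.0), [64, 112, 180]), (np.float64(33.5), [58, 106, 170]), (np.float64(32.0), [62, 105, 170]), (np.float64(30.5), [175, 158, 151]), (np.float64(29.0), [232, 189, 130]), (np.float64(27.5), [223, 181, 128]), (np.float64(26.0), [221, 178, 127]), (np.float64(24.5), [223, 182, 128]), (np.float64(23.0), [236, 199, 140])]
y- edge [(np.float64(-24.0), [235, 196, 138]), (np.float64(-25.5), [236, 198, 139]), (np.float64(-27.0), [242, 206, 143]), (np.float64(-28.5), [234, 197, 143]), (np.float64(-30.0), [109, 108, 116]), (np.float64(-31.5), [37, 64, 106]), (np.float64(-33.0), [36, 67, 106]), (np.float64(-34.5), [42, 67, 107]), (np.float64(-36.0), [89, 77, 84]), (np.float64(-37.5), [123, 89, 57]), (np.float64(-39.0), [119, 87, 58])]
```

The panel is square: yaw −3.4°, edges 60 x 140.5 mm, no lower layer showing. It is flush with the stack to about 1 mm. Now the bar.

```bash
python3 - <<'E'
from h import *
print("orange corner",unproj(cal("w4"),np.array([(683,125),(633,143)])*.64,.005))
g=np.array([.6747,-.0350]);R=down(-22.1)
arm.grip(.054)
arm.move_to([*g,.10],R); arm.sleep(.2); arm.move_l([*g,.06],feed=.15); arm.move_l([*g,.008],feed=.1)
f0=arm.current_force();print(arm.current_ee_pos(),np.round(f0,1)); arm.grip(.02); print("w",arm.current_width(),arm.current_ee_pos())
arm.move_l([*g,.18],feed=.2); arm.sleep(.2); print("w",arm.current_width(),np.round(arm.current_force()-f0,1))
T=np.array([.5531,.2642]);arm.move_to([*T,.18],down(-3.4)); arm.sleep(.3); print(arm.current_t(),arm.current_ee_pos())
c=shot("wrist","w10");im=arm.snapshot("wrist");np.save("pics/w10.npy",im)
E
```

```text
orange corner [[ 0.61787146 -0.13592338]
 [ 0.60124366 -0.09021511]]
[ 0.6750112  -0.03505066  0.00839084] [ 0.5 -0.5  0.5]
w 0.030141182099373127 [ 0.67499942 -0.03482981  0.00845871]
w 0.030183749140661104 [-1.1  0.1 -6.3]
38.0 [0.55350058 0.26355429 0.17993127]
```

```bash
python3 - <<'E'
from h import *
T=np.array([.5531,.2642])
arm.move_l([*T,.085],feed=.12); arm.move_l([*T,.064],feed=.06); arm.sleep(.4)
f0=arm.current_force();z=.064;print(arm.current_ee_pos(),np.round(f0,1))
while z>.0565:
    z-=.0008;arm.move_l([*T,z],feed=.03);arm.sleep(.05);f=arm.current_force()-f0;print(round(z,4),np.round(f,2))
    if f[2]>2.5: break
print(arm.current_ee_pos(),arm.current_t())
E
```

```text
[0.55317443 0.2642171  0.06415392] [-0.1 -0.  -6.4]
0.0632 [-0.01  0.27  0.35]
0.0624 [-0.2  -0.04  1.12]
0.0616 [ 0.15 -0.16  0.24]
0.0608 [0.54 0.44 0.81]
0.06 [-0.4  -0.13 -0.32]
0.0592 [-2.72 -0.95  8.14]
[0.55318261 0.26422241 0.05945515] 41.7417
```

Contact came at TCP z 0.0595 against 0.059 expected. Release, retreat and check numerically.

```bash
python3 - <<'E'
from h import *
T=np.array([.5531,.2642])
arm.grip(.05); arm.sleep(.2); arm.move_l([*T,.16],feed=.2)
arm.move_to([.51,.264,.25],down(-3.4)); arm.sleep(.4)
c=shot("wrist","w11"); im=arm.snapshot("wrist"); print(arm.current_t())
C=(.5531,.2642)
def runs(z,cond,xs,ys):
    O,X,Y=rectify(c,im,C,-3.4,z);X=X*1000;Y=Y*1000;m=cond(O.astype(int))
    for x in xs:
        k=np.where(m[np.argmin(abs(X-x))]&(abs(Y)<40))[0];print("x",x,"y",round(Y[k[0]],1),round(Y[k[-1]],1)) if len(k) else print("x",x,None)
    for y in ys:
        k=np.where(m[:,np.argmin(abs(Y-y))]&(abs(X)<74))[0];print("y",y,"x",round(X[k[0]],1),round(X[k[-1]],1)) if len(k) else print("y",y,None)
pale=lambda O:(O[...,0]>O[...,2]+15)
grey=lambda O:(abs(O[...,0]-O[...,2])<25)&(O.sum(-1)>420)
print("panel z=.051");runs(.051,pale,(60,50,-50,-60),(25,20,-20,-25))
print("bar z=.091");runs(.091,grey,(30,15,0,-15,-30),(10,5,0,-5,-10))
E
```

```text
44.0833
panel z=.051
x 60 y 40.0 -39.5
x 50 y 40.0 -39.5
x -50 y 40.0 -39.5
x -60 y 40.0 -39.5
y 25 x 70.0 -70.5
y 20 x 70.0 -70.5
y -20 x 70.0 -70.5
y -25 x 70.0 -70.5
bar z=.091
x 30 y 13.5 -15.0
x 15 y 26.5 -15.0
x 0 y 26.5 -15.0
x -15 y 32.0 -15.0
x -30 y 26.5 -15.0
y 10 x 39.0 -39.0
y 5 x 39.0 -39.0
y 0 x 39.0 -39.0
y -5 x 39.0 -39.0
y -10 x 39.0 -39.0
```

```bash
python3 - <<'E'
from h import *
print(arm.current_t(),np.round(arm.current_force(),1),arm.sign_off())
E
```

```text
the job is handed in; nothing more can be done
44.0833 [-0.2  0.1  0. ] None
```

The job is done and handed in at 44 s of the 72 s allowed. I pushed the panel out from its far end until it stuck out about 57 mm. I then took it by that end, laid it on the yellow block, re-gripped it by its middle and laid it on the stack. Last, I set the steel bar on the middle of the panel, lengthways.

**Panel on the stack:** After I released it, the panel measured square with the stack (yaw −3.4°), with no lower layer showing. It looked flush to about 1 mm.

**Final check with the bar on:**
- The panel's ends had not moved: they measured +70.0 and −70.5 mm about its centre.
- The bar's ends measured ±39 mm about the panel's centre, so it is centred to about 1 mm.
- The wrist force read about zero and the robot was clear of everything.

**Checks that disagreed or were incomplete:**
- **Panel touchdown:** Contact on the stack came about 3 mm earlier than expected, and the pose read about 1.5 mm off target. One end may have been hanging slightly low, so that end may have settled up to about 3 mm on release.
- **Final width check:** In the last picture, my colour mask could not tell the panel's sides from the wood table. The panel's width position after the bar went on therefore rests on the earlier measurement. The mask also missed the bar's +y side in most rows; its −y side was at −15.0 mm, as it should be.
- **Bystanders:** Nothing looked disturbed in the pictures I viewed, but I had used all 12 views before placing the bar and did not look at them again.

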